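# Draw the hinge pin to free the louvred flap

### The arm

A 6-joint arm with a two-finger parallel gripper is mounted at the origin on the work surface. World frame = base frame: x ahead of the robot, y to its left, z up, the work surface at z = 0. Lengths are in mm, angles in degrees, forces in N, time in s.
With the tool pointing down it reaches from about 350 to 850 mm from the base axis. Payload 8.1 kg.
Tool frame: the origin (TCP) lies on the mounting face of the last link; the fingertips stand 173 mm ahead of it and the grasp point (between the pads) lies 155 mm ahead of it; z points along the fingers, y is the direction in which the jaws open and shut (so a half turn about z gives the same grasp; the last joint's range is limited). The gripper opens to 85 mm and grips with 20 to 120 N. Pads are 22 mm wide; open, the fingers measure 114 mm over their backs; the gripper's body (76 mm by 85 mm) begins 54 mm behind the grasp point. The pads swing forward as they close: fully open they stand 13 mm farther back than shut.
Start: joints at [62.601, 7.471, 85.268, -0, 87.261, -4.893], TCP at [229.646, 554.319, 404.692] pointing down, gripper open.
Joint ranges: [-169.43, 169.43], [-51.17, 129.36], [1.28, 143.12], [-76.62, 256.62], [0, 156.53], [-152.29, 152.29]. Speed limits (degrees/s): [136.94, 136.94, 159.86, 180, 180, 180].

### API

Orientations are given as [roll, pitch, yaw] about the fixed x, y, z axes, in that order (R = Rz(yaw) Ry(pitch) Rx(roll)).
In Python, from bench import * gives the robot as it stands.
- The arm moves only by the tool arm_command, never from a script. Its argument "plan" is a list of rows, each an object of numbers: "jaw": the closure, from 0 (fully open) to 1 (shut); "dx", "dy", "dz": the shift along the tool's x, y, z in mm; "wx", "wy", "wz": the turn, a rotation vector about the tool's x, y, z in rad. A call has 1 to 12 rows; each row is the pose to reach, as a shift and turn from the pose commanded when the call began, along the tool's axes at that moment; what a row does not reach only later rows make up. A row lasts 1/10 s, in which the tool goes at most 50 mm and 8.59 degrees, less where a joint would pass 70% of its speed; a pose out of reach is approached as far as the arm can. A call with a gripper value outside its range is refused whole. The fingers move at their own pace and stop on an object; "squeeze" is the grip in N (left out, the last holds). Time passes only in rows, so rows that repeat a pose let the fingers close. It gives the time, the measured TCP pose, the force and the opening at its end, in the units of the state.
- sense(): the state, without advancing time (a new reading comes with each control period).
- snapshot(name): name is "side" or "top" or "wrist"; returns a dict with "pixels" (420x560x3 uint8, red, green, blue), "fx", "fy", "cx", "cy" (pixels), "extrinsics" (4x4, takes a point from camera to world coordinates). Camera axes: x right, y up, looking along -z (the intrinsics and any distortion apply to the point x, -y, -z); pixel columns grow to the right and rows downward; lengths in mm; the calibration is good to about 2 mm. A picture is of the moment at which its call begins. There is no depth.
- hand_in(): hands the job in, once; it reports no verdict.
Trained networks look in the newest picture that a camera, given by its name, has taken for a name from the list of things; names that differ only in an ending like _2 or _b are one class to them, and where a whole thing is asked for, a point or a joint stands for the part that bears it (a point fixed in the world has none). Each returns a list of dicts, best first, with "score" (0 to 1); they miss things now and then, are a little off and sometimes report something else, mostly with a low value. They report only what shows in the picture. A call takes as long as a camera call. They do not tell look-alikes from the thing itself.
- recognise(camera, target): "box" ([left, top, width, height] in pixels, round what is visible of it).
- pinpoint(camera, target): "pixel" ([column, row] in pixels: a listed point, or the origin of a listed thing).
The state is a dict: "time": time; "joint_pos": joint angles; "qd": joint speeds; "joint_efforts": joint torques, N m; "tool_pos": TCP position; "tcp_rot": TCP orientation; "ft_force": force on the tool from outside, world axes, zero at the start; "wrist_torque": the same for the moment, N m; "finger_gap": finger opening in mm.
Only numpy, scipy, OpenCV 4.12 (cv2) and the standard library are available. Lean on these libraries where they do the work, as an engineer would, in place of code of your own. Each camera call takes 0.05 s, during which the arm holds its last target.

### The job

The louvred flap on the hinge mock-up is going to be swapped. Take the orange cover cap off the hinge post and put it in the yellow parts tray, then take the pin by its brass head and draw it straight up, in line with its bore so that it does not bind and drag or lift the mock-up, until its lower end has left the flap's knuckle and is about halfway up the bracket's upper knuckle; never pull it right out. Finish while holding the pin still there, with the flap standing where it was and the other things left alone.

Things in the scene. Friction and masses are not known exactly. Their poses are not given: they have to be found in the camera images.
- mockup: White panel, 260 x 285 x 12 mm, loose on the table, with a grey printed hinge bracket screwed on; 1.3 kg. Origin: on the upright axis of the hinge post, at the panel's underside; x and y along the panel's edges; panel from x -120 to 140 and y -90 to 195 mm. It slides (friction about 9 N) or lifts if the pin is pulled crooked. The bracket's web stands 22 to 62 mm out on -y, no higher than post_top.
- post_top (a point): Centre of the top face of the bracket's upper knuckle, on the bore axis, 121 mm above the panel's underside. The cap stands on this face and, inside the cap, the pin's head. Nothing else on the mock-up is higher. Axes as the mock-up's.
- upper_bore (a point): Centre of the lower end of the upper knuckle's bore, 36 mm below post_top. Knuckles: upright tubes on one axis, outer diameter 32, bore 11 mm; heights above the panel's underside: bracket's lower knuckle 20 to 50, flap's knuckle 51 to 83, bracket's upper knuckle 85 to 121 mm.
- flap: Grey printed louvred flap, loose, 110 g, 71 mm tall, about 170 mm long, with a knuckle that the pin runs through, standing on the panel on its own 46 mm wide foot lip. Origin: on the hinge axis at the panel's top face, z up; the flap runs out along its +y, within 20 degrees of the mock-up's +y.
- flap_end (a point): Top edge of the flap, 140 mm out from the hinge axis.
- pin: Loose hinge pin, about 100 g: steel shank, diameter 10, length 97 mm, and on it a knurled brass head, diameter 16, height 32 mm. Origin: centre of the shank's lower end, z up. At the start the head rests on the upper knuckle; a lift of 79 mm brings the lower end to the middle of the upper knuckle. It has 1 mm of play in the bores and drops back if let go.
- pin_head (a point): Middle of the pin's brass head, 113 mm above the pin's lower end (16 mm above the head's underside).
- cap: Orange printed cover cap, loose, 20 g: cylinder of diameter 29 mm, 42 mm tall, closed on top, open below (inside diameter 22, depth 38 mm). Slipped over the pin's head with 3 mm of play all round, standing on the upper knuckle. Origin: centre of its lower rim, z up.
- cap_mid (a point): Centre of the cap, 21 mm above its lower rim.
- tray: Yellow open parts tray, loose, 0.45 kg, 150 (its x) x 170 (its y) x 28 mm high, walls and floor 4 mm. Origin: centre of its underside, z up. Two brass bushings lie in its +x part; the -x part is free.
- tray_in (a point): Centre of the tray's inner floor, 4 mm above its underside; axes as the tray's.
- bush0: Brass bushing, 22 mm diameter, 16 mm tall, lying in the tray; bystander. Origin: centre of its underside.
- bush1: A second brass bushing like bush0; bystander.
- pen: White pen, 130 x 9 mm, lying on the mock-up's panel along its y, bystander. Origin: its middle, underside.
- spare_louvre: Spare grey printed louvre, 155 x 70 x 26 mm, lying flat beyond the tray; bystander. Origin: middle of its underside.
- screwdriver: Red-handled screwdriver lying on the table, bystander.
- tape: Roll of tape, 90 mm diameter, 24 mm high, lying flat, bystander. Origin: centre of its underside.
- caliper: Digital caliper, 235 mm long, lying flat, bystander. Origin: middle of its beam, underside.
Mind the look-alikes: they are no part of the job. Of the things shaped like the cap, the orange one is meant.

How it is judged (in metres and radians):
On the way, in this order (a step that is already met when the one before it is completed fails the run):
1. the cap lies in the tray, let go (x of cap_mid in the frame of tray_in between -0.062 and 0.062 m and y of cap_mid in the frame of tray_in between -0.072 and 0.072 m and z of cap_mid in the frame of tray_in between 0.005 and 0.036 m and contact force between cap and the fingers below 0.05 N), for 0.2 s.
2. the pin, held by its head, has left the flap's knuckle and is still in the upper knuckle (z of pin in the frame of mockup between 0.0845 and 0.114 m and x of pin in the frame of mockup between -0.003 and 0.003 m and y of pin in the frame of mockup between -0.003 and 0.003 m and contact force between pin and the fingers above 1 N), for 0.2 s.
At the end, for the whole second after the job is handed in: Fingers hold the pin (over 1 N), still, upright, its lower end in the upper knuckle: 84.5 to 114 mm above the panel underside, clear of the flap. Cap in the tray, let go. Mock-up flat, within 10 mm of its start; flap upright, knuckle within 12 mm, end within 40 mm; tray flat on the table (all of step 1 and all of step 2 and linear speed of each of pin, cap below 0.02 m/s and contact force between pin and flap below 0.1 N and angle between pin's own z axis and vertical below 0.1 rad and distance of flap from where it was at the start of the episode below 0.012 m and distance of flap_end from where it was at the start of the episode below 0.04 m and angle between flap's own z axis and vertical below 0.06 rad and distance of mockup from where it was at the start of the episode below 0.01 m and angle between mockup's own z axis and vertical below 0.03 rad and height (world z) of each of mockup, tray below 0.004 m and angle between tray's own z axis and vertical below 0.05 rad); the arm keeps its last pose, push and grip.
It fails at once if the pin is pulled right out of the upper knuckle (z of pin in the frame of mockup above 0.121 m).
It fails at once if the mock-up is dragged more than 10 mm, tipped or lifted (distance of mockup from where it was at the start of the episode above 0.01 m or angle between mockup's own z axis and vertical above 0.05 rad or height (world z) of mockup above 0.006 m).
It fails at once if the flap is knocked over or shifted (distance of flap from where it was at the start of the episode above 0.012 m or distance of flap_end from where it was at the start of the episode above 0.04 m or angle between flap's own z axis and vertical above 0.15 rad).
It fails at once if a bystander is pushed away (30 mm; the bushings in the tray 60 mm) (distance of any of pen, spare_louvre, screwdriver, tape, caliper from where it was at the start of the episode above 0.03 m or distance of any of bush0, bush1 from where it was at the start of the episode above 0.06 m).
It also fails if it takes over 54 s, if anything falls off the work surface, if the arm or the gripper's body presses on something with over 40 N, if the wrist force passes 120 N, or if a joint passes its speed limit or range.

## Working session

There is one attempt and no reset: what is moved stays moved. The work goes in short steps, Python scripts to look and compute and a tool call to move; the robot and the scene stay as the last step left them, time stands still between calls to the robot, and variables do not carry over. Pictures are saved under pics/ and viewed, and the job is handed in when it is done.

Besides the shell and the picture viewer there is one more tool, called after "Request:" as name(argument=value, ...), one argument or row to a line, values as JSON. arm_command: Moves the arm, as the interface text tells. Its arguments: {"type":"object","properties":{"plan":{"type":"array"},"squeeze":{"type":"number"}},"required":["plan"]}

```bash
ls; mkdir -p pics
python3 - <<'E'
from bench import *
import cv2
print(sense())
for n in ["side","top","wrist"]:
    s=snapshot(n); cv2.imwrite(f"pics/{n}0.png",s["pixels"][:,:,::-1])
    print(n,s["fx"],s["fy"],s["cx"],s["cy"],s["extrinsics"],[k for k in s])
    for t in ["cap","cap_mid","post_top","mockup","tray","tray_in","flap","flap_end","pin"]:
        try:
            print(t,[(round(d["score"],2),[round(v) for v in d["pixel"]]) for d in pinpoint(n,t)][:4],[(round(d["score"],2),[round(v) for v in d["box"]]) for d in recognise(n,t)][:4] if t in("cap","tray") else "")
        except Exception as e: print(t,e)
E
```

```text
pics
{'time': 0.0, 'joint_pos': array([ 6.26009333e+01,  7.51475334e+00,  8.53307425e+01,  1.65728803e-03,
        8.72604467e+01, -4.89439113e+00]), 'qd': array([-0.01462327, -0.00617507,  0.03671235, -0.04862135,  0.03522348,
        0.06320373]), 'joint_efforts': array([ 1.93212843e-03, -5.69387090e+01, -5.00571048e+01,  2.41447460e-04,
        1.43238658e-02, -5.85193334e-05]), 'tool_pos': array([229.53482183, 554.10675632, 403.63380099]), 'tcp_rot': array([-1.79894585e+02, -1.06881524e-02,  1.57495234e+02]), 'ft_force': array([0.28928648, 0.23905052, 0.04513284]), 'wrist_torque': array([ 0.07739065, -0.00148516, -0.00168175]), 'finger_gap': 85.37190942307404}
side 477.29059501696935 477.29059501696935 271.2426562080904 208.05812834099686 [[ 9.34741492e-01  2.48207872e-01 -2.54265994e-01  2.36028864e+02]
 [-3.55148394e-01  6.29833960e-01 -6.90781297e-01 -8.79242488e+02]
 [-1.13119979e-02  7.36004100e-01  6.76882563e-01  9.73675661e+02]
 [ 0.00000000e+00  0.00000000e+00  0.00000000e+00  1.00000000e+00]] ['pixels', 'fx', 'fy', 'cx', 'cy', 'extrinsics']
cap [(0.51, [303, 250]), (0.4
[... 1148 characters left out ...]
261, 215]), (0.72, [264, 220]), (0.54, [142, 282])] 
flap_end [(0.72, [219, 232]), (0.19, [262, 215]), (0.19, [382, 203])] 
pin [] 
wrist 376.9605489755501 376.9605489755501 278.92965438143756 204.64286989761476 [[ 3.82775847e-01 -8.72566569e-01 -3.03496679e-01  1.50898315e+02]
 [ 9.23841077e-01  3.61331191e-01  1.26322744e-01  5.86441967e+02]
 [-5.62186776e-04 -3.28735994e-01  9.44421691e-01  3.74090149e+02]
 [ 0.00000000e+00  0.00000000e+00  0.00000000e+00  1.00000000e+00]] ['pixels', 'fx', 'fy', 'cx', 'cy', 'extrinsics']
cap [] []
cap_mid [] 
post_top [] 
mockup [] 
tray [] [(0.36, [169, 226, 171, 117]), (0.24, [305, 397, 17, 6])]
tray_in [(0.65, [241, 302])] 
flap [] 
flap_end [] 
pin []
```

View pics/side0.png

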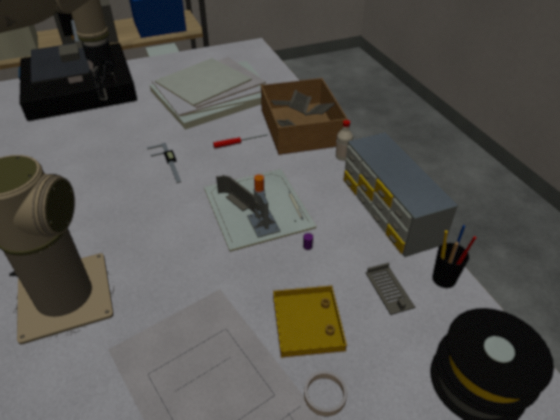

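View pics/top0.png

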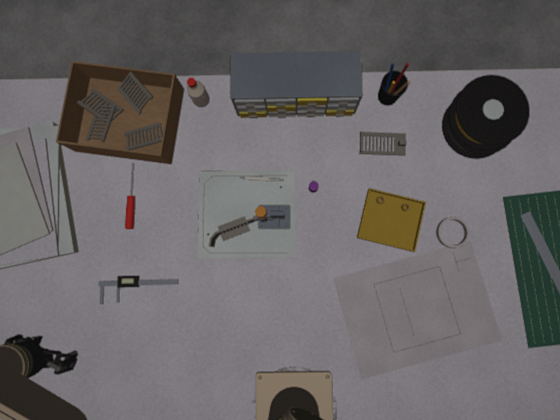

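View pics/wrist0.png

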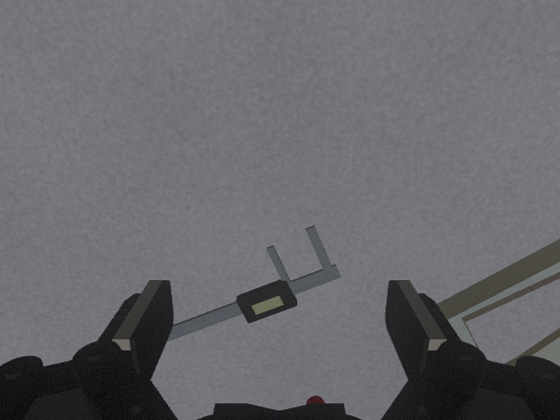

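Run:
```python
import cv2,numpy as np
a=cv2.imread('pics/side0.png')[110:380,150:420]
b=cv2.imread('pics/top0.png')[140:290,190:440]
cv2.imwrite('pics/s0c.png',cv2.resize(a,None,fx=2.2,fy=2.2,interpolation=3))
cv2.imwrite('pics/t0c.png',cv2.resize(b,None,fx=3.2,fy=3.2,interpolation=3))
```

```text
(no output)
```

View pics/s0c.png

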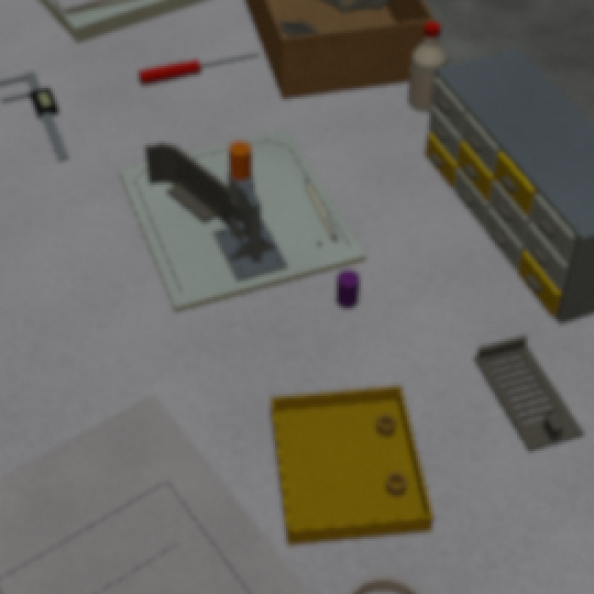

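View pics/t0c.png

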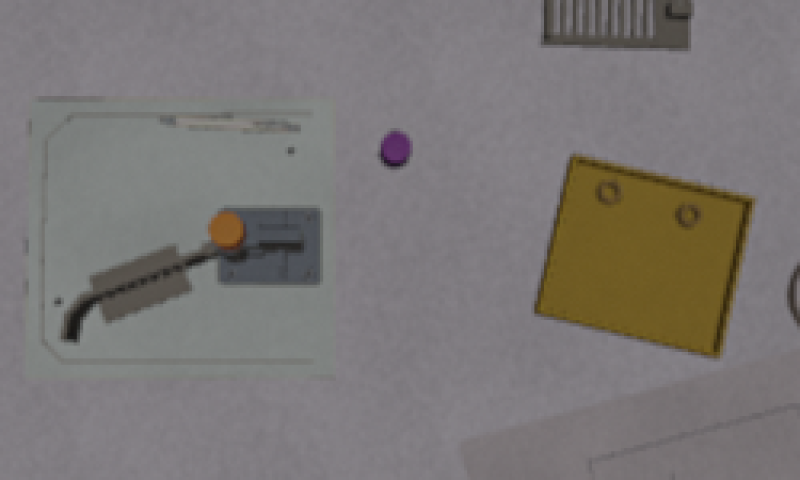

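Candidates for the cap: the orange one on the post at side (259,183) and top (261,212), and the purple one on the table at side (308,241) and top (313,186). The crops show the orange one sitting on the hinge post, so I'll take that one. The tray is at top (389,219), with the bushings on its far side.

```bash
cat > h.py <<'E'
from bench import *
import cv2, numpy as np
from scipy.spatial.transform import Rotation as R
def ray(s,px):
    E=np.array(s["extrinsics"]); d=np.array([(px[0]-s["cx"])/s["fx"],-(px[1]-s["cy"])/s["fy"],-1.])
    return E[:3,3],E[:3,:3]@d
def atz(s,px,z):
    o,d=ray(s,px); return o+d*(z-o[2])/d[2]
def proj(s,p):
    E=np.array(s["extrinsics"]); c=E[:3,:3].T@(np.asarray(p,float)-E[:3,3])
    return np.array([s["cx"]+s["fx"]*c[0]/-c[2], s["cy"]-s["fy"]*c[1]/-c[2]])
def tri(rs):
    A=0;b=0
    for o,d in rs:
        d=d/np.linalg.norm(d);P=np.eye(3)-np.outer(d,d);A=A+P;b=b+P@o
    return np.linalg.solve(A,b)
def toolR(st=None):
    st=st or sense(); return R.from_euler('xyz',st["tcp_rot"],degrees=True).as_matrix()
def blob(img,lo,hi,minA=15):
    h=cv2.cvtColor(img,cv2.COLOR_RGB2HSV); m=cv2.inRange(h,np.array(lo),np.array(hi))
    n,l,st,c=cv2.connectedComponentsWithStats(m)
    return [(c[i].round(1),st[i].tolist()) for i in range(1,n) if st[i][4]>=minA],m
E
python3 - <<'E'
from h import *
S=snapshot("side");T=snapshot("top")
for s in (S,T):
    print(blob(s["pixels"],(5,120,100),(18,255,255))[0])
    print("tray",blob(s["pixels"],(20,120,60),(32,255,255),300)[0])
for z in (163,142): print(z,atz(T,(260.6,211.9),z))
print(atz(S,(259,176),163), tri([ray(T,(260.8,212.3)),ray(S,(259.2,183.5))]))
# tray rim corners in top crop
for c in [(573,154),(753,200),(719,356),(536,313)]:
    print(atz(T,(190+c[0]/3.2,140+c[1]/3.2),28).round(0))
for c in [(609,193),(688,216)]:
    print("bush",atz(T,(190+c[0]/3.2,140+c[1]/3.2),20).round(0))
for c in [(30,97),(333,97),(335,376),(25,378)]:
    print("panel",atz(T,(190+c[0]/3.2,140+c[1]/3.2),12).round(0))
E
```

```text
[(array([258.6, 177.5]), [254, 175, 10, 6, 51])]
tray [(array([369.7, 187.3]), [344, 170, 50, 37, 573]), (array([308. , 321.3]), [274, 286, 72, 71, 4100]), (array([481.3, 390.5]), [455, 369, 59, 33, 333])]
[(array([260.4, 211.3]), [256, 206, 10, 11, 87])]
tray [(array([390.9, 219.8]), [358, 189, 67, 62, 2904])]
163 [548.95433585  76.94906052 163.        ]
142 [551.19516631  78.50885344 142.        ]
[555.25534153  80.13308589 163.        ] [552.26750138  77.74593831 139.04820235]
[ 629. -232.   28.]
[ 584. -393.   28.]
[ 443. -356.   28.]
[ 484. -193.   28.]
bush [ 593. -265.   20.]
bush [ 571. -336.   20.]
panel [693. 271.  12.]
panel [689. -13.  12.]
panel [429. -11.  12.]
panel [431. 274.  12.]
```

Request:
arm_command(
  plan=[
    {"dx": -20,"dy": -13,"wz": 0.05},
    {"dx": -60,"dy": -40,"wz": 0.18},
    {"dx": -105,"dy": -70,"wz": 0.32},
    {"dx": -150,"dy": -100,"wz": 0.45},
    {"dx": -190,"dy": -126,"wz": 0.58},
    {"dx": -230,"dy": -152,"wz": 0.7},
    {"dx": -270,"dy": -179,"wz": 0.82},
    {"dx": -310,"dy": -205,"wz": 0.95},
    {"dx": -350,"dy": -232,"wz": 1.05},
    {"dx": -390,"dy": -258,"wz": 1.12},
    {"dx": -430,"dy": -285,"wz": 1.16},
    {"dx": -465,"dy": -308,"wz": 1.178},
  ],
)

```text
invalid input
```

Request:
arm_command(
  plan=[
    {"dx": -14,"dy": 0},
    {"dx": -14,"dy": 0},
    {"dx": -14,"dy": 0},
  ],
)

```text
invalid input
```

Request:
arm_command(
  plan=[
    {"jaw": 0,"dx": -20,"dy": -13,"dz": 0,"wx": 0,"wy": 0,"wz": 0.05},
    {"jaw": 0,"dx": -60,"dy": -40,"dz": 0,"wx": 0,"wy": 0,"wz": 0.18},
    {"jaw": 0,"dx": -100,"dy": -66,"dz": 0,"wx": 0,"wy": 0,"wz": 0.32},
    {"jaw": 0,"dx": -140,"dy": -93,"dz": 0,"wx": 0,"wy": 0,"wz": 0.45},
    {"jaw": 0,"dx": -180,"dy": -119,"dz": 0,"wx": 0,"wy": 0,"wz": 0.58},
    {"jaw": 0,"dx": -220,"dy": -146,"dz": 0,"wx": 0,"wy": 0,"wz": 0.7},
    {"jaw": 0,"dx": -260,"dy": -172,"dz": 0,"wx": 0,"wy": 0,"wz": 0.82},
    {"jaw": 0,"dx": -300,"dy": -198,"dz": 0,"wx": 0,"wy": 0,"wz": 0.95},
    {"jaw": 0,"dx": -340,"dy": -225,"dz": 0,"wx": 0,"wy": 0,"wz": 1.05},
    {"jaw": 0,"dx": -380,"dy": -251,"dz": 0,"wx": 0,"wy": 0,"wz": 1.12},
    {"jaw": 0,"dx": -420,"dy": -278,"dz": 0,"wx": 0,"wy": 0,"wz": 1.16},
    {"jaw": 0,"dx": -450,"dy": -298,"dz": 0,"wx": 0,"wy": 0,"wz": 1.178},
  ],
  squeeze=30,
)

```text
time: 3.1
tool_pos: [532.4, 104.2, 404.9]
tcp_rot: [180.0, 0.0, 89.8]
ft_force: [1.1, -0.3, -0.1]
finger_gap: 85.4
```

Run:
```python
from h import *
W=snapshot("wrist"); st=sense(); print(st["time"],st["tool_pos"],st["tcp_rot"])
cv2.imwrite("pics/w1.png",W["pixels"][:,:,::-1])
print(blob(W["pixels"],(5,120,80),(18,255,255),40)[0])
print(proj(W,(551,78,163)),proj(W,(551,78,121)))
print(W["extrinsics"])
```

```text
3.15 [534.22373506 100.76231698 404.7598965 ] [1.79887769e+02 1.66556700e-01 8.96693302e+01]
[(array([312.2, 257.8]), [290, 234, 45, 46, 1475])]
[309.10618217 260.26072031] [304.72590321 233.32678549]
[[ 9.99995295e-01  3.04535192e-03  3.67478250e-04  5.32307904e+02]
 [-2.99638300e-03  9.44157504e-01  3.29480850e-01  1.88646120e+02]
 [ 6.56427790e-04 -3.29480401e-01  9.44162187e-01  3.74253987e+02]
 [ 0.00000000e+00  0.00000000e+00  0.00000000e+00  1.00000000e+00]]
```

View pics/w1.png

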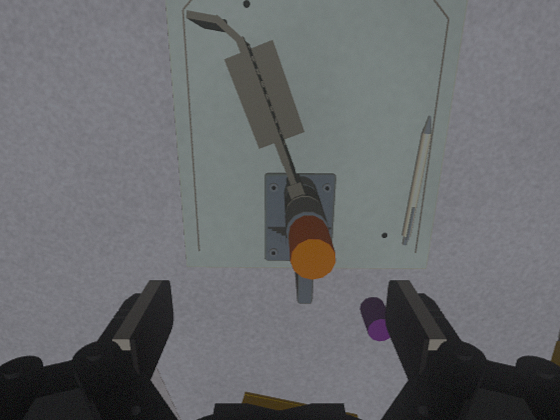

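Request:
arm_command(
  plan=[
    {"jaw": 0,"dx": -10,"dy": 8,"dz": 5,"wx": 0,"wy": 0,"wz": 0},
    {"jaw": 0,"dx": -20,"dy": 16,"dz": 20,"wx": 0,"wy": 0,"wz": 0},
    {"jaw": 0,"dx": -26,"dy": 21.5,"dz": 40,"wx": 0,"wy": 0,"wz": 0},
    {"jaw": 0,"dx": -26,"dy": 21.5,"dz": 50,"wx": 0,"wy": 0,"wz": 0},
    {"jaw": 0,"dx": -26,"dy": 21.5,"dz": 50,"wx": 0,"wy": 0,"wz": 0},
    {"jaw": 0,"dx": -26,"dy": 21.5,"dz": 50,"wx": 0,"wy": 0,"wz": 0},
  ],
)

```text
time: 3.75
tool_pos: [552.5, 81.5, 354.5]
tcp_rot: [-180.0, -0.0, 90.1]
ft_force: [0.7, -0.1, -0.1]
finger_gap: 85.3
```

Run:
```python
from h import *
W=snapshot("wrist"); st=sense(); print(st["time"],st["tool_pos"],st["tcp_rot"],st["qd"].round(2),st["ft_force"])
cv2.imwrite("pics/w2.png",W["pixels"][:,:,::-1])
b,m=blob(W["pixels"],(5,120,80),(18,255,255),40);print(b)
# top-face: brighter
h=cv2.cvtColor(W["pixels"],cv2.COLOR_RGB2HSV);mm=((m>0)&(h[:,:,2]>170)).astype('uint8')
c,_=cv2.findContours(mm,0,1);c=max(c,key=cv2.contourArea);print(cv2.fitEllipse(c))
e=cv2.fitEllipse(c)[0];print(atz(W,e,163)); print(W["extrinsics"][:,3])
```

```text
3.8 [552.72118583  81.47645561 355.28144186] [ 1.79963326e+02 -1.05394546e-02  9.00633434e+01] [-0.08 -0.56 -0.69 -0.04 -0.   -0.06] [-0.90641068 -0.54507967  1.32557829]
[(array([280.1, 260.9]), [253, 213, 58, 79, 2763])]Traceback (most recent call last):
  File "<stdin>", line 7, in <module>
ValueError: max() iterable argument is empty
```

View pics/w2.png

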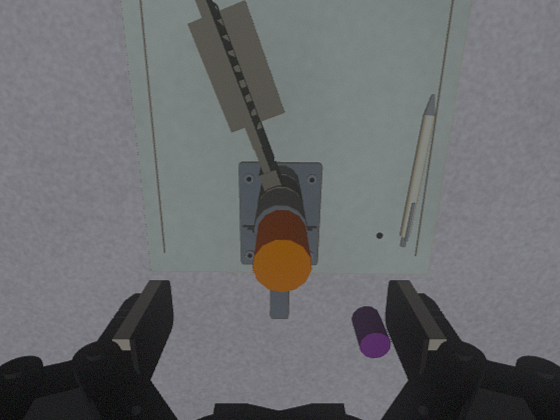

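Request:
arm_command(
  plan=[
    {"jaw": 0,"dx": 1,"dy": 1.5,"dz": 10,"wx": 0,"wy": 0,"wz": 0},
    {"jaw": 0,"dx": 1,"dy": 1.5,"dz": 28,"wx": 0,"wy": 0,"wz": 0},
    {"jaw": 0,"dx": 1,"dy": 1.5,"dz": 44,"wx": 0,"wy": 0,"wz": 0},
    {"jaw": 0,"dx": 1,"dy": 1.5,"dz": 52,"wx": 0,"wy": 0,"wz": 0},
    {"jaw": 0,"dx": 1,"dy": 1.5,"dz": 52,"wx": 0,"wy": 0,"wz": 0},
    {"jaw": 0.3,"dx": 1,"dy": 1.5,"dz": 52,"wx": 0,"wy": 0,"wz": 0},
    {"jaw": 0.45,"dx": 1,"dy": 1.5,"dz": 52,"wx": 0,"wy": 0,"wz": 0},
    {"jaw": 0.5,"dx": 1,"dy": 1.5,"dz": 52,"wx": 0,"wy": 0,"wz": 0},
    {"jaw": 0.5,"dx": 1,"dy": 1.5,"dz": 52,"wx": 0,"wy": 0,"wz": 0},
  ],
  squeeze=30,
)

```text
time: 4.7
tool_pos: [554.5, 81.7, 303.3]
tcp_rot: [179.9, -0.0, 90.0]
ft_force: [-0.7, -0.4, 0.5]
finger_gap: 43.0
```

Run:
```python
from h import *
W=snapshot("wrist"); st=sense(); print(st["time"],st["tool_pos"],st["tcp_rot"],st["ft_force"],st["finger_gap"])
cv2.imwrite("pics/w3.png",W["pixels"][:,:,::-1])
```

```text
4.75 [554.48257025  81.75307142 303.2327717 ] [ 1.79949501e+02 -1.05415683e-03  8.99992869e+01] [ 0.95249552  0.49469664 -0.53496594] 42.642008957312825
```

View pics/w3.png

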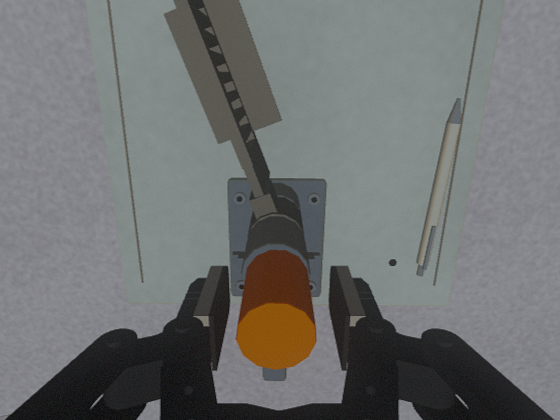

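Request:
arm_command(
  plan=[
    {"jaw": 0.58,"dx": 0,"dy": -0.7,"dz": 0,"wx": 0,"wy": 0,"wz": 0},
    {"jaw": 0.64,"dx": 0,"dy": -0.7,"dz": 0,"wx": 0,"wy": 0,"wz": 0},
    {"jaw": 0.7,"dx": 0,"dy": -0.7,"dz": 0,"wx": 0,"wy": 0,"wz": 0},
    {"jaw": 0.75,"dx": 0,"dy": -0.7,"dz": 0,"wx": 0,"wy": 0,"wz": 0},
    {"jaw": 0.75,"dx": 0,"dy": -0.7,"dz": 0,"wx": 0,"wy": 0,"wz": 0},
    {"jaw": 0.75,"dx": 0,"dy": -0.7,"dz": 0,"wx": 0,"wy": 0,"wz": 0},
  ],
)

```text
time: 5.35
tool_pos: [553.7, 81.8, 302.9]
tcp_rot: [180.0, 0.0, 90.0]
ft_force: [-0.7, 0.9, 2.5]
finger_gap: 28.6
```

Run:
```python
from h import *
W=snapshot("wrist"); st=sense(); print(st["time"],st["tool_pos"],st["tcp_rot"],st["ft_force"],st["finger_gap"])
cv2.imwrite("pics/w4.png",W["pixels"][:,:,::-1])
```

```text
5.4 [553.68167258  81.79076457 302.94060257] [ 1.79980117e+02 -1.44064873e-03  9.00021147e+01] [-0.82718548 -0.54294497  3.90159442] 28.71279062387511
```

View pics/w4.png

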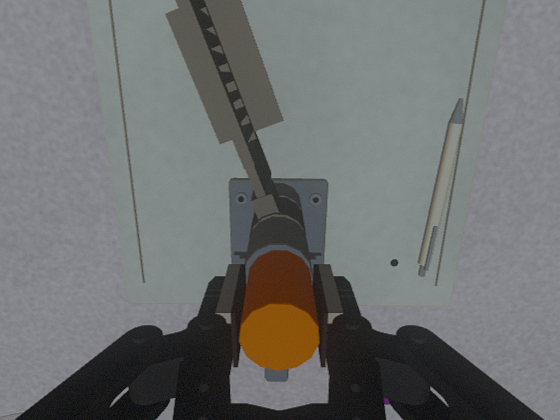

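Request:
arm_command(
  plan=[
    {"jaw": 0.75,"dx": 0,"dy": 0,"dz": -3,"wx": 0,"wy": 0,"wz": 0},
    {"jaw": 0.75,"dx": 0,"dy": 0,"dz": -9,"wx": 0,"wy": 0,"wz": 0},
    {"jaw": 0.75,"dx": 0,"dy": 0,"dz": -17,"wx": 0,"wy": 0,"wz": 0},
    {"jaw": 0.75,"dx": 0,"dy": 0,"dz": -27,"wx": 0,"wy": 0,"wz": 0},
    {"jaw": 0.75,"dx": 0,"dy": 0,"dz": -37,"wx": 0,"wy": 0,"wz": 0},
    {"jaw": 0.75,"dx": 0,"dy": 0,"dz": -50,"wx": 0,"wy": 0,"wz": 0},
    {"jaw": 0.75,"dx": 0,"dy": 0,"dz": -65,"wx": 0,"wy": 0,"wz": 0},
    {"jaw": 0.75,"dx": 0,"dy": 0,"dz": -76,"wx": 0,"wy": 0,"wz": 0},
    {"jaw": 0.75,"dx": 0,"dy": 0,"dz": -80,"wx": 0,"wy": 0,"wz": 0},
    {"jaw": 0.75,"dx": 0,"dy": 0,"dz": -80,"wx": 0,"wy": 0,"wz": 0},
  ],
)

```text
time: 6.4
tool_pos: [553.9, 81.8, 383.8]
tcp_rot: [179.9, -0.0, 90.0]
ft_force: [0.4, 0.2, 0.4]
finger_gap: 29.0
```

Run:
```python
from h import *
W=snapshot("wrist"); st=sense(); print(st["time"],st["tool_pos"],st["tcp_rot"],st["ft_force"],st["finger_gap"])
cv2.imwrite("pics/w5.png",W["pixels"][:,:,::-1])
T=snapshot("top"); cv2.imwrite("pics/t5.png",cv2.resize(T["pixels"][140:290,190:440,::-1],None,fx=3.2,fy=3.2,interpolation=3))
```

```text
6.45 [553.63621124  81.77192394 382.79448625] [ 1.79984591e+02 -2.05796623e-03  8.99990954e+01] [-0.35329203  1.11409126 -0.30738513] 28.893180203309047
```

View pics/w5.png

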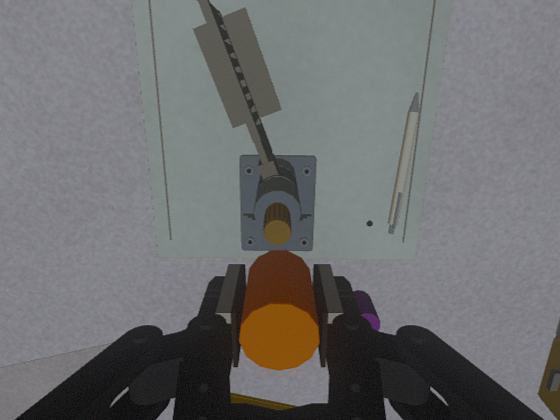

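Request:
arm_command(
  plan=[
    {"jaw": 0.75,"dx": -10,"dy": -1,"dz": 0,"wx": 0,"wy": 0,"wz": 0},
    {"jaw": 0.75,"dx": -35,"dy": -4,"dz": 0,"wx": 0,"wy": 0,"wz": 0},
    {"jaw": 0.75,"dx": -70,"dy": -7,"dz": 0,"wx": 0,"wy": 0,"wz": 0},
    {"jaw": 0.75,"dx": -110,"dy": -11,"dz": 0,"wx": 0,"wy": 0,"wz": 0},
    {"jaw": 0.75,"dx": -150,"dy": -15,"dz": 0,"wx": 0,"wy": 0,"wz": 0},
    {"jaw": 0.75,"dx": -190,"dy": -19,"dz": 0,"wx": 0,"wy": 0,"wz": 0},
    {"jaw": 0.75,"dx": -230,"dy": -23,"dz": 0,"wx": 0,"wy": 0,"wz": 0},
    {"jaw": 0.75,"dx": -270,"dy": -28,"dz": 0,"wx": 0,"wy": 0,"wz": 0},
    {"jaw": 0.75,"dx": -310,"dy": -32,"dz": 10,"wx": 0,"wy": 0,"wz": 0},
    {"jaw": 0.75,"dx": -345,"dy": -36,"dz": 30,"wx": 0,"wy": 0,"wz": 0},
    {"jaw": 0.75,"dx": -365,"dy": -38,"dz": 60,"wx": 0,"wy": 0,"wz": 0},
    {"jaw": 0.75,"dx": -370,"dy": -38,"dz": 80,"wx": 0,"wy": 0,"wz": 0},
  ],
)

```text
time: 7.7
tool_pos: [513.8, -290.9, 299.9]
tcp_rot: [-179.8, -0.0, 89.8]
ft_force: [-0.4, 0.7, -0.8]
finger_gap: 28.8
```

Request:
arm_command(
  plan=[
    {"jaw": 0.75,"dx": 0,"dy": 0,"dz": 20,"wx": 0,"wy": 0,"wz": 0},
    {"jaw": 0.75,"dx": 0,"dy": 0,"dz": 30,"wx": 0,"wy": 0,"wz": 0},
    {"jaw": 0.75,"dx": 0,"dy": 0,"dz": 35,"wx": 0,"wy": 0,"wz": 0},
    {"jaw": 0.75,"dx": 0,"dy": 0,"dz": 35,"wx": 0,"wy": 0,"wz": 0},
  ],
)

```text
time: 8.1
tool_pos: [515.4, -288.1, 267.2]
tcp_rot: [-179.9, -0.0, 90.0]
ft_force: [0.5, 0.2, 0.8]
finger_gap: 28.6
```

Run:
```python
from h import *
W=snapshot("wrist"); st=sense(); print(st["time"],st["tool_pos"],st["tcp_rot"],st["ft_force"],st["finger_gap"])
cv2.imwrite("pics/w6.png",W["pixels"][:,:,::-1])
```

```text
8.15 [ 515.73206002 -288.21552441  268.20154697] [1.79981647e+02 1.74147047e-02 9.00204673e+01] [ 0.11367572 -0.7857211   0.54957038] 28.513668518562415
```

View pics/w6.png

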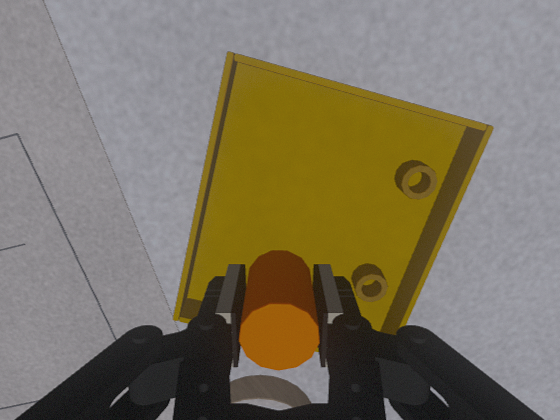

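View pics/t5.png

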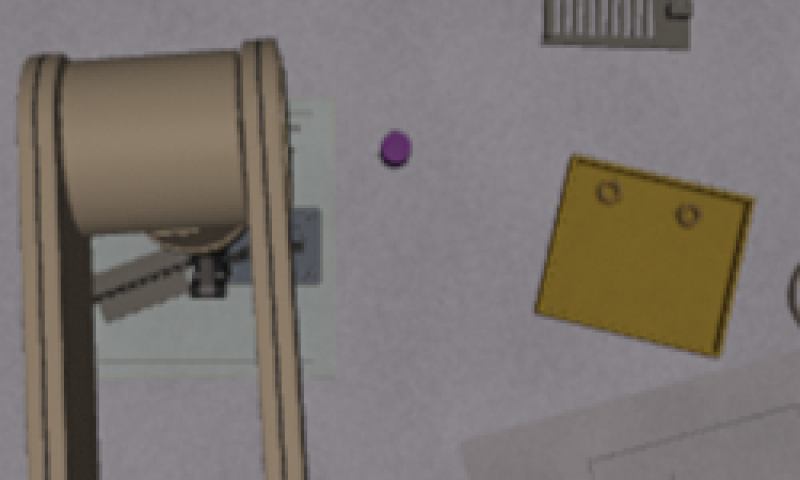

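Run:
```python
from h import *
W=snapshot("wrist")
c=np.array([atz(W,p,28)[:2] for p in [(231,53),(492,127),(176,320)]]);print(c.round())
xa=(c[1]-c[0]);ya=c[0]-c[2];print(np.linalg.norm(xa))
xa/=np.linalg.norm(xa);ya=np.array([-xa[1],xa[0]])
cen=c[0]+75*xa-85*ya;print(xa,cen,((np.array([515.7,-288.2])-cen)@xa),((np.array([515.7,-288.2])-cen)@ya))
for p in [(420,180),(373,285)]:
  q=atz(W,p,20)[:2]; print((q-cen)@xa,(q-cen)@ya)
```

```text
[[ 491. -194.]
 [ 633. -232.]
 [ 448. -357.]]
146.7554970410622
[ 0.96642689 -0.25694175] [ 541.31896636 -295.33247595] -26.591488876624826 0.31043450669173694
48.442978869895875 45.29707891428171
45.473898580816964 -29.802924945519838
```

Request:
arm_command(
  plan=[
    {"jaw": 0.75,"dx": 0,"dy": 4,"dz": 10,"wx": 0,"wy": 0,"wz": 0},
    {"jaw": 0.75,"dx": 0,"dy": 4,"dz": 30,"wx": 0,"wy": 0,"wz": 0},
    {"jaw": 0.75,"dx": 0,"dy": 4,"dz": 50,"wx": 0,"wy": 0,"wz": 0},
    {"jaw": 0.75,"dx": 0,"dy": 4,"dz": 65,"wx": 0,"wy": 0,"wz": 0},
    {"jaw": 0.75,"dx": 0,"dy": 4,"dz": 73,"wx": 0,"wy": 0,"wz": 0},
    {"jaw": 0.75,"dx": 0,"dy": 4,"dz": 77,"wx": 0,"wy": 0,"wz": 0},
    {"jaw": 0.75,"dx": 0,"dy": 4,"dz": 79,"wx": 0,"wy": 0,"wz": 0},
    {"jaw": 0.75,"dx": 0,"dy": 4,"dz": 80.5,"wx": 0,"wy": 0,"wz": 0},
    {"jaw": 0.75,"dx": 0,"dy": 4,"dz": 80.5,"wx": 0,"wy": 0,"wz": 0},
  ],
)

```text
time: 9.1
tool_pos: [519.9, -288.4, 187.8]
tcp_rot: [179.9, 0.0, 90.0]
ft_force: [-0.9, 0.2, -1.1]
finger_gap: 28.6
```

Run:
```python
from h import *
W=snapshot("wrist"); st=sense(); print(st["time"],st["tool_pos"],st["tcp_rot"],st["ft_force"],st["finger_gap"])
cv2.imwrite("pics/w7.png",W["pixels"][:,:,::-1])
S=snapshot("side"); cv2.imwrite("pics/s7.png",cv2.resize(S["pixels"][230:380,220:400,::-1],None,fx=3.2,fy=3.2,interpolation=3))
```

```text
9.15 [ 519.88324649 -288.42879263  187.87365697] [1.79948451e+02 3.69270875e-02 9.00009031e+01] [0.05334154 1.31409858 0.00618138] 28.69375179919347
```

View pics/w7.png

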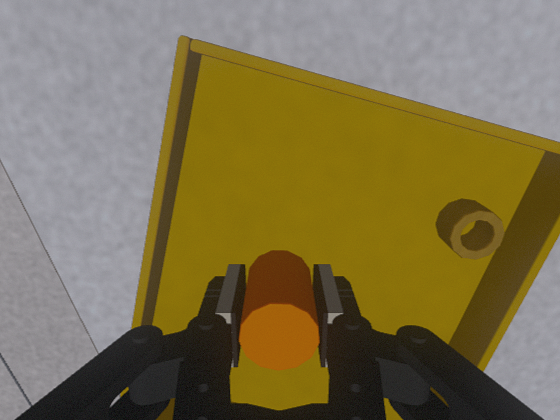

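View pics/s7.png

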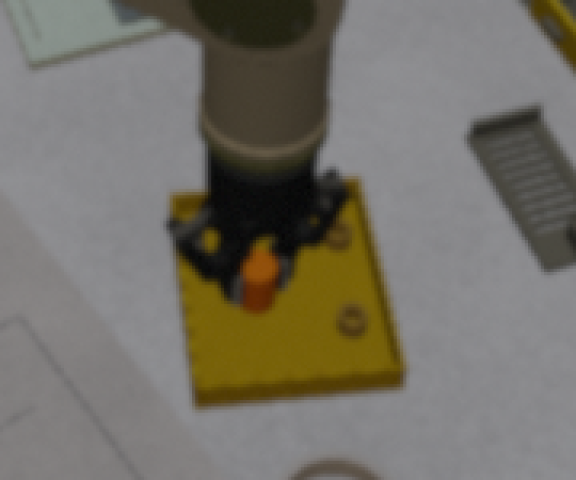

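Request:
arm_command(
  plan=[
    {"jaw": 0.75,"dx": 0,"dy": 0,"dz": 1,"wx": 0,"wy": 0,"wz": 0},
    {"jaw": 0.75,"dx": 0,"dy": 0,"dz": 1.5,"wx": 0,"wy": 0,"wz": 0},
    {"jaw": 0.65,"dx": 0,"dy": 0,"dz": 1.5,"wx": 0,"wy": 0,"wz": 0},
    {"jaw": 0.58,"dx": 0,"dy": 0,"dz": 1.5,"wx": 0,"wy": 0,"wz": 0},
    {"jaw": 0.5,"dx": 0,"dy": 0,"dz": 1.5,"wx": 0,"wy": 0,"wz": 0},
    {"jaw": 0.5,"dx": 0,"dy": 0,"dz": 1.5,"wx": 0,"wy": 0,"wz": 0},
    {"jaw": 0.5,"dx": 0,"dy": 0,"dz": -5,"wx": 0,"wy": 0,"wz": 0},
    {"jaw": 0.5,"dx": 0,"dy": 0,"dz": -20,"wx": 0,"wy": 0,"wz": 0},
    {"jaw": 0.5,"dx": 0,"dy": 0,"dz": -45,"wx": 0,"wy": 0,"wz": 0},
    {"jaw": 0.5,"dx": 0,"dy": 0,"dz": -80,"wx": 0,"wy": 0,"wz": 0},
    {"jaw": 0.5,"dx": 0,"dy": 0,"dz": -120,"wx": 0,"wy": 0,"wz": 0},
    {"jaw": 0.5,"dx": 0,"dy": 0,"dz": -160,"wx": 0,"wy": 0,"wz": 0},
  ],
)

```text
time: 10.4
tool_pos: [519.4, -288.1, 350.2]
tcp_rot: [180.0, 0.0, 90.0]
ft_force: [1.2, -1.2, 0.1]
finger_gap: 42.9
```

Run:
```python
from h import *
W=snapshot("wrist"); st=sense(); print(st["time"],st["tool_pos"],st["tcp_rot"],st["ft_force"],st["finger_gap"])
cv2.imwrite("pics/w8.png",W["pixels"][:,:,::-1])
```

```text
10.45 [ 521.04976235 -289.16584695  358.95312168] [179.4265045    0.38796647  90.00141261] [ 3.43984971 -1.87266101  6.20309217] 42.49841090257409
```

View pics/w8.png

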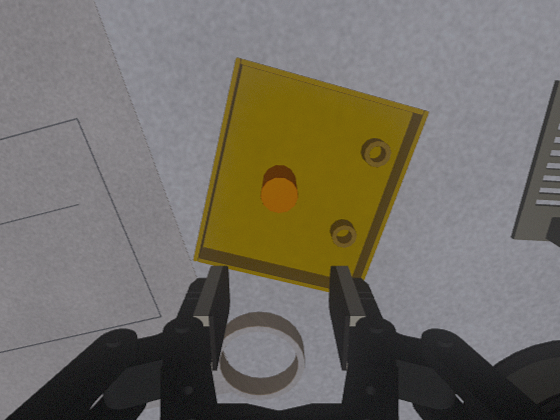

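Request:
arm_command(
  plan=[
    {"jaw": 0.4,"dx": 15,"dy": 1,"dz": -10,"wx": 0,"wy": 0,"wz": 0},
    {"jaw": 0.4,"dx": 45,"dy": 4,"dz": -25,"wx": 0,"wy": 0,"wz": 0},
    {"jaw": 0.4,"dx": 80,"dy": 7,"dz": -36,"wx": 0,"wy": 0,"wz": 0},
    {"jaw": 0.4,"dx": 120,"dy": 11,"dz": -36,"wx": 0,"wy": 0,"wz": 0},
    {"jaw": 0.4,"dx": 160,"dy": 15,"dz": -36,"wx": 0,"wy": 0,"wz": 0},
    {"jaw": 0.4,"dx": 200,"dy": 18,"dz": -36,"wx": 0,"wy": 0,"wz": 0},
    {"jaw": 0.4,"dx": 240,"dy": 22,"dz": -36,"wx": 0,"wy": 0,"wz": 0},
    {"jaw": 0.4,"dx": 280,"dy": 26,"dz": -36,"wx": 0,"wy": 0,"wz": 0},
    {"jaw": 0.4,"dx": 320,"dy": 29,"dz": -36,"wx": 0,"wy": 0,"wz": 0},
    {"jaw": 0.4,"dx": 350,"dy": 32,"dz": -36,"wx": 0,"wy": 0,"wz": 0},
    {"jaw": 0.4,"dx": 367,"dy": 34,"dz": -30,"wx": 0,"wy": 0,"wz": 0},
    {"jaw": 0.4,"dx": 371.5,"dy": 34,"dz": -15,"wx": 0,"wy": 0,"wz": 0},
  ],
)

```text
time: 11.65
tool_pos: [553.5, 85.7, 363.2]
tcp_rot: [179.9, -0.0, 90.2]
ft_force: [0.6, 0.4, 0.3]
finger_gap: 51.1
```

Request:
arm_command(
  plan=[
    {"jaw": 0.4,"dx": 0,"dy": 0,"dz": 10,"wx": 0,"wy": 0,"wz": 0},
    {"jaw": 0.4,"dx": 0,"dy": 0,"dz": 20,"wx": 0,"wy": 0,"wz": 0},
    {"jaw": 0.4,"dx": 0,"dy": 0,"dz": 20,"wx": 0,"wy": 0,"wz": 0},
    {"jaw": 0.4,"dx": 0,"dy": 0,"dz": 20,"wx": 0,"wy": 0,"wz": 0},
    {"jaw": 0.4,"dx": 0,"dy": 0,"dz": 20,"wx": 0,"wy": 0,"wz": 0},
  ],
)

```text
time: 12.15
tool_pos: [553.8, 82.6, 342.8]
tcp_rot: [180.0, 0.0, 89.9]
ft_force: [0.1, 0.3, -0.4]
finger_gap: 51.3
```

Run:
```python
from h import *
W=snapshot("wrist"); st=sense(); print(st["time"],st["tool_pos"],st["tcp_rot"],st["ft_force"],st["finger_gap"])
cv2.imwrite("pics/w9.png",W["pixels"][:,:,::-1])
print(pinpoint("wrist","pin_head"),pinpoint("wrist","post_top"),proj(W,(553.7,83.5,153)),proj(W,(553.7,83.5,121)))
```

```text
12.2 [553.90165384  82.73063011 342.91684924] [ 1.79935387e+02 -2.96602390e-03  8.99489714e+01] [-0.10216992  0.75972786 -0.2364572 ] 51.354207583893626
[{'pixel': [275.0, 251.2], 'score': 0.83}] [{'pixel': [271.4, 238.6], 'score': 0.86}] [279.0228612  260.89728826] [278.96421986 233.64240956]
```

View pics/w9.png

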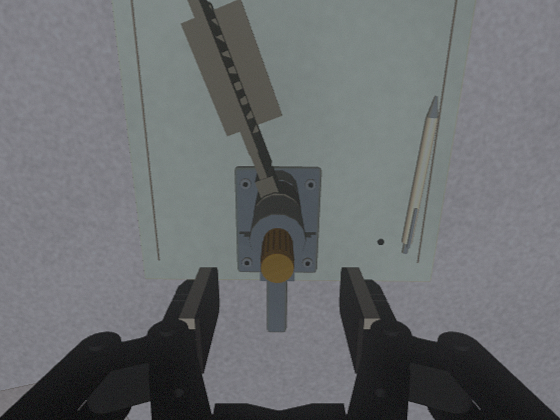

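Request:
arm_command(
  plan=[
    {"jaw": 0.4,"dx": -0.7,"dy": -0.7,"dz": 8,"wx": 0,"wy": 0,"wz": 0},
    {"jaw": 0.4,"dx": -0.7,"dy": -0.7,"dz": 22,"wx": 0,"wy": 0,"wz": 0},
    {"jaw": 0.5,"dx": -0.7,"dy": -0.7,"dz": 36,"wx": 0,"wy": 0,"wz": 0},
    {"jaw": 0.6,"dx": -0.7,"dy": -0.7,"dz": 42,"wx": 0,"wy": 0,"wz": 0},
    {"jaw": 0.66,"dx": -0.7,"dy": -0.7,"dz": 44,"wx": 0,"wy": 0,"wz": 0},
    {"jaw": 0.7,"dx": -0.7,"dy": -0.7,"dz": 44,"wx": 0,"wy": 0,"wz": 0},
    {"jaw": 0.7,"dx": -0.7,"dy": -0.7,"dz": 44,"wx": 0,"wy": 0,"wz": 0},
  ],
)

```text
time: 13.0
tool_pos: [553.1, 82.6, 298.7]
tcp_rot: [180.0, -0.0, 90.0]
ft_force: [-0.7, -0.4, -1.1]
finger_gap: 25.5
```

Run:
```python
from h import *
W=snapshot("wrist"); st=sense(); print(st["time"],st["tool_pos"],st["tcp_rot"],st["ft_force"],st["finger_gap"])
cv2.imwrite("pics/w10.png",cv2.resize(W["pixels"][150:400,140:420,::-1],None,fx=2.4,fy=2.4,interpolation=3))
```

```text
13.05 [553.22680787  82.59785477 298.87685133] [ 1.79935665e+02 -2.67487739e-03  9.00015144e+01] [-0.56017329  0.43197133  0.40958109] 25.692098380681166
```

View pics/w10.png

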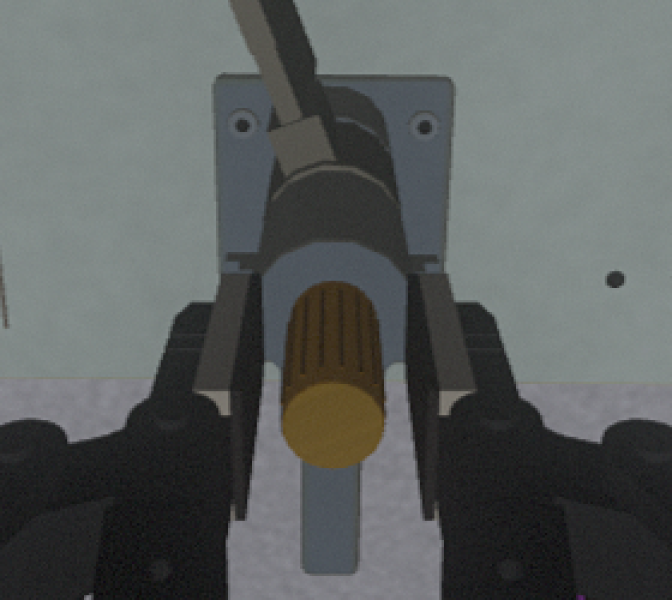

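Request:
arm_command(
  plan=[
    {"jaw": 0.75,"dx": 0,"dy": 0,"dz": 0,"wx": 0,"wy": 0,"wz": 0},
    {"jaw": 0.79,"dx": 0,"dy": 0,"dz": 0,"wx": 0,"wy": 0,"wz": 0},
    {"jaw": 0.83,"dx": 0,"dy": 0,"dz": 0,"wx": 0,"wy": 0,"wz": 0},
    {"jaw": 0.87,"dx": 0,"dy": 0,"dz": 0,"wx": 0,"wy": 0,"wz": 0},
    {"jaw": 0.9,"dx": 0,"dy": 0,"dz": 0,"wx": 0,"wy": 0,"wz": 0},
    {"jaw": 0.9,"dx": 0,"dy": 0,"dz": 0,"wx": 0,"wy": 0,"wz": 0},
    {"jaw": 0.9,"dx": 0,"dy": 0,"dz": 0,"wx": 0,"wy": 0,"wz": 0},
  ],
)

```text
time: 13.75
tool_pos: [553.1, 82.6, 298.7]
tcp_rot: [180.0, -0.0, 90.0]
ft_force: [-0.5, -0.2, 6.1]
finger_gap: 14.9
```

Run:
```python
from h import *
for i in range(4):
  W=snapshot("wrist"); st=sense(); print(st["time"],st["tool_pos"],st["ft_force"],st["wrist_torque"],st["finger_gap"])
cv2.imwrite("pics/w11.png",cv2.resize(W["pixels"][150:400,140:420,::-1],None,fx=2.4,fy=2.4,interpolation=3))
```

```text
13.8 [553.09389715  82.5697894  298.72116288] [-0.71488529  0.29765592  5.56736155] [-0.04628374  0.22061695  0.04455805] 14.944557825476886
13.85 [553.07549975  82.56661753 298.70056788] [-1.11117543  1.00101405  6.13657868] [-0.04703618  0.27036366  0.01567229] 14.9068982485305
13.9 [553.07958934  82.59079671 298.70903333] [-0.81952309  0.2145472   6.03725936] [0.01304539 0.24277366 0.02220293] 14.765391807190335
13.95 [553.07711664  82.5645674  298.67874179] [-1.22798805  0.2399466   5.89159862] [ 0.03115657  0.19894401 -0.03073003] 14.87324192406738
```

View pics/w11.png

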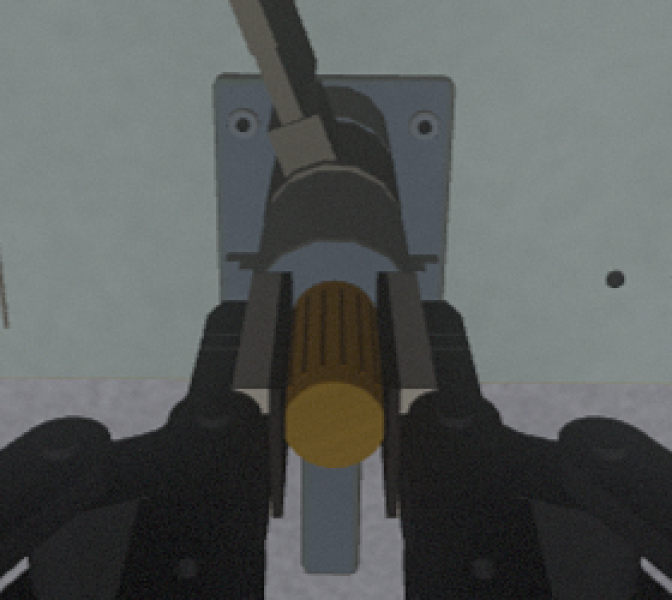

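Request:
arm_command(
  plan=[
    {"jaw": 0.9,"dx": 0,"dy": 0,"dz": -1,"wx": 0,"wy": 0,"wz": 0},
    {"jaw": 0.9,"dx": 0,"dy": 0,"dz": -3,"wx": 0,"wy": 0,"wz": 0},
    {"jaw": 0.9,"dx": 0,"dy": 0,"dz": -6,"wx": 0,"wy": 0,"wz": 0},
    {"jaw": 0.9,"dx": 0,"dy": 0,"dz": -9,"wx": 0,"wy": 0,"wz": 0},
    {"jaw": 0.9,"dx": 0,"dy": 0,"dz": -10,"wx": 0,"wy": 0,"wz": 0},
    {"jaw": 0.9,"dx": 0,"dy": 0,"dz": -10,"wx": 0,"wy": 0,"wz": 0},
  ],
)

```text
time: 14.55
tool_pos: [553.0, 82.6, 308.5]
tcp_rot: [180.0, -0.0, 90.0]
ft_force: [-1.2, -0.2, -1.7]
finger_gap: 15.2
```

Run:
```python
from h import *
for i in range(3):
  W=snapshot("wrist"); st=sense(); print(st["time"],st["tool_pos"],st["tcp_rot"],st["ft_force"],st["wrist_torque"],st["finger_gap"])
cv2.imwrite("pics/w12.png",cv2.resize(W["pixels"][150:400,140:420,::-1],None,fx=2.4,fy=2.4,interpolation=3))
```

```text
14.6 [552.90374896  82.57458674 308.27002694] [ 1.79997016e+02 -8.62495457e-04  9.00006685e+01] [ 0.35574361  0.85059886 -1.26119054] [-0.06333436  0.00701839 -0.0428325 ] 14.76408460728539
14.65 [552.8462468   82.56216371 308.13291968] [-1.79989099e+02 -2.20915301e-04  9.00015665e+01] [ 0.28007927 -0.38449797 -0.41770478] [ 0.04924797  0.03908524 -0.03660119] 14.716107766306383
14.7 [552.82352327  82.56539986 308.05572818] [-1.79983186e+02  8.22554735e-04  8.99989222e+01] [ 0.2972493   1.27326244 -0.95206508] [0.01936334 0.02632373 0.05517605] 14.751225137139471
```

View pics/w12.png

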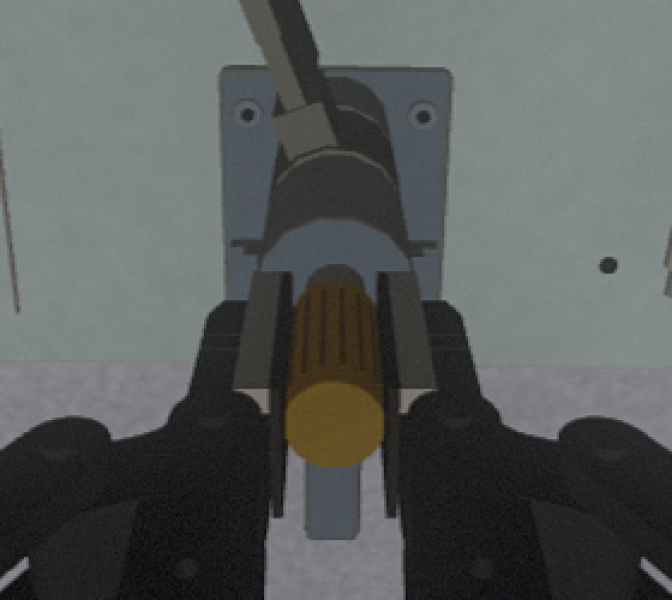

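Request:
arm_command(
  plan=[
    {"jaw": 0.9,"dx": 0,"dy": 0,"dz": -2,"wx": 0,"wy": 0,"wz": 0},
    {"jaw": 0.9,"dx": 0,"dy": 0,"dz": -6,"wx": 0,"wy": 0,"wz": 0},
    {"jaw": 0.9,"dx": 0,"dy": 0,"dz": -11,"wx": 0,"wy": 0,"wz": 0},
    {"jaw": 0.9,"dx": 0,"dy": 0,"dz": -16,"wx": 0,"wy": 0,"wz": 0},
    {"jaw": 0.9,"dx": 0,"dy": 0,"dz": -21,"wx": 0,"wy": 0,"wz": 0},
    {"jaw": 0.9,"dx": 0,"dy": 0,"dz": -26,"wx": 0,"wy": 0,"wz": 0},
    {"jaw": 0.9,"dx": 0,"dy": 0,"dz": -31,"wx": 0,"wy": 0,"wz": 0},
    {"jaw": 0.9,"dx": 0,"dy": 0,"dz": -34,"wx": 0,"wy": 0,"wz": 0},
    {"jaw": 0.9,"dx": 0,"dy": 0,"dz": -35,"wx": 0,"wy": 0,"wz": 0},
    {"jaw": 0.9,"dx": 0,"dy": 0,"dz": -35,"wx": 0,"wy": 0,"wz": 0},
  ],
)

```text
time: 15.7
tool_pos: [552.9, 82.6, 343.3]
tcp_rot: [180.0, 0.0, 90.0]
ft_force: [-0.1, -0.5, -1.1]
finger_gap: 15.1
```

Run:
```python
from h import *
for i in range(3):
  W=snapshot("wrist"); st=sense(); print(st["time"],st["tool_pos"],st["tcp_rot"],st["ft_force"],st["wrist_torque"],st["finger_gap"])
cv2.imwrite("pics/w13.png",W["pixels"][:,:,::-1])
```

```text
15.75 [552.86830945  82.5587794  343.06794817] [-1.79991018e+02  1.54334036e-03  9.00006111e+01] [-0.65103859 -0.38798565 -1.49048971] [0.00951166 0.003344   0.04677727] 14.82228306566665
15.8 [552.81926771  82.54990814 342.89884865] [-1.79974414e+02  1.04756702e-03  8.99970364e+01] [ 0.22723146  0.40141939 -0.79067469] [-0.02279798  0.03065528  0.05934047] 14.995100531063823
15.85 [552.79048312  82.58374028 342.83974333] [-1.79965410e+02  1.05649994e-03  9.00019550e+01] [-0.14666876  0.59895969 -1.10355449] [-0.02225827 -0.04991024 -0.00494477] 14.854607429382725
```

View pics/w13.png

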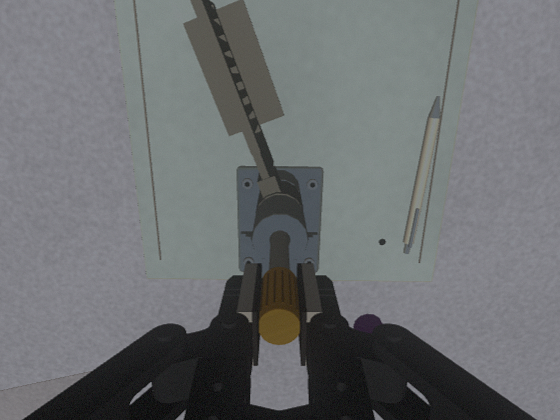

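Request:
arm_command(
  plan=[
    {"jaw": 0.9,"dx": 0,"dy": 0,"dz": -2,"wx": 0,"wy": 0,"wz": 0},
    {"jaw": 0.9,"dx": 0,"dy": 0,"dz": -6,"wx": 0,"wy": 0,"wz": 0},
    {"jaw": 0.9,"dx": 0,"dy": 0,"dz": -11,"wx": 0,"wy": 0,"wz": 0},
    {"jaw": 0.9,"dx": 0,"dy": 0,"dz": -16,"wx": 0,"wy": 0,"wz": 0},
    {"jaw": 0.9,"dx": 0,"dy": 0,"dz": -21,"wx": 0,"wy": 0,"wz": 0},
    {"jaw": 0.9,"dx": 0,"dy": 0,"dz": -26,"wx": 0,"wy": 0,"wz": 0},
    {"jaw": 0.9,"dx": 0,"dy": 0,"dz": -30,"wx": 0,"wy": 0,"wz": 0},
    {"jaw": 0.9,"dx": 0,"dy": 0,"dz": -33,"wx": 0,"wy": 0,"wz": 0},
    {"jaw": 0.9,"dx": 0,"dy": 0,"dz": -34,"wx": 0,"wy": 0,"wz": 0},
    {"jaw": 0.9,"dx": 0,"dy": 0,"dz": -34,"wx": 0,"wy": 0,"wz": 0},
    {"jaw": 0.9,"dx": 0,"dy": 0,"dz": -34,"wx": 0,"wy": 0,"wz": 0},
  ],
)

```text
time: 16.95
tool_pos: [552.8, 82.6, 376.9]
tcp_rot: [-180.0, 0.0, 90.0]
ft_force: [-0.3, 0.3, -1.1]
finger_gap: 15.0
```

Run:
```python
from h import *
for i in range(4):
  W=snapshot("wrist"); st=sense(); print(st["time"],st["tool_pos"],st["tcp_rot"],st["ft_force"],st["wrist_torque"],st["finger_gap"])
cv2.imwrite("pics/w14.png",W["pixels"][:,:,::-1])
S=snapshot("side"); cv2.imwrite("pics/s14.png",cv2.resize(S["pixels"][110:380,150:420,::-1],None,fx=2.2,fy=2.2,interpolation=3))
```

```text
17.0 [552.82350263  82.56412878 376.84790265] [-1.79968720e+02  8.52290841e-04  9.00002831e+01] [-0.71435733 -1.01013026 -0.70431195] [0.05270872 0.02107338 0.00465047] 14.892817292190792
17.05 [552.83130689  82.57123494 376.86128032] [-1.79969554e+02  2.52104166e-03  9.00021340e+01] [-0.25459046 -0.71966327 -0.85691914] [0.03480428 0.08491718 0.06276022] 15.121229258697312
17.1 [552.83402574  82.55405682 376.91428423] [-1.79974226e+02  2.39512113e-03  8.99983406e+01] [-0.20444457  0.75535642 -1.1777605 ] [ 0.00747585  0.03452125 -0.00087825] 15.089027228960818
17.15 [552.85103633  82.5722624  376.95330434] [-1.79978390e+02  9.07153121e-04  9.00008627e+01] [-0.80825001  0.12645089 -1.11012489] [ 0.00076386 -0.02865717 -0.01256939] 14.872606644995995
```

View pics/w14.png

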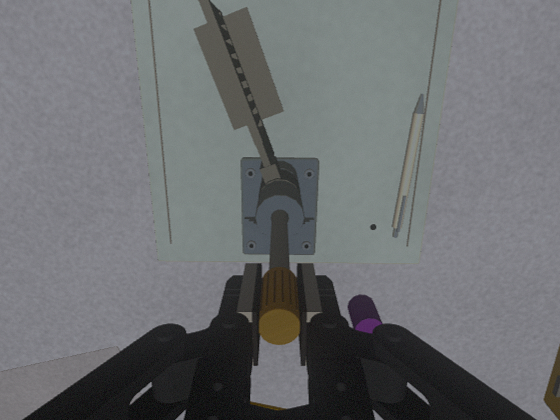

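View pics/s14.png

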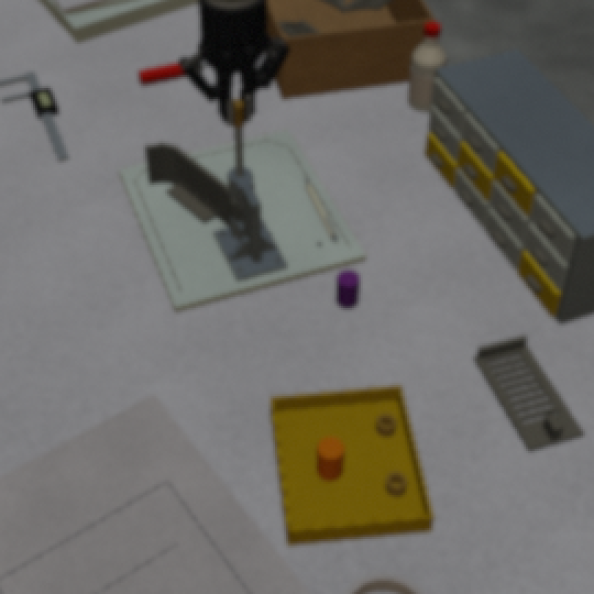

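```bash
python3 -c "
from bench import *
print(hand_in()); print(sense()['time'])"
```

```text
the job is handed in; nothing more can be done
None
the job is handed in; nothing more can be done
```

I took the orange cap off the hinge post and stood it upright in the free part of the yellow tray. I then gripped the pin by its brass head and drew it straight up about 78 mm. I handed the job in at about 17 s while still holding it; the hand-in gives no verdict.

**Last checks before hand-in:**
- **Pin:** by the arm's travel, its lower end is about 102 mm above the panel's underside, which is about halfway up the upper knuckle. Wrist force was about 1 N, the pin's weight, with sideways force within about 1 N, so it was not binding. In the wrist pictures the head had not slipped in the fingers, and the grip held at about 15 mm.
- **Cap:** in the side picture it is in the tray and let go, with both bushings where they were.
- **Mock-up, flap and other things:** by eye, the mock-up, flap, pen, purple cap and spare louvre show no visible shift in the pictures. I did not measure this. The gripper hid the screwdriver's shaft in the last side picture, and I took no final top picture.

No check failed. One disagreement: my estimates of the pin's y position varied by about 2 mm between pictures. I used the wrist camera to centre the jaws across the pin, and along the pads that error does not matter.

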